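Lock the label winder with its drop pin

ROBOT

A 6-joint arm with a two-finger parallel gripper is mounted at the origin on a cart in front of the work surface, level with it; the furniture and walls round the work are solid. World frame = base frame: x ahead of the robot, y to its left, z up, the work surface at z = 0. Lengths are in m, angles in rad, forces in N, time in s.
With the tool pointing down it reaches from about 0.3 to 0.775 m from the base axis. Payload 14.6 kg.
Tool frame: the origin (TCP) lies midway between the tips of the shut fingers; the grasp point (between the pads) lies 19 mm behind it; z points along the fingers, y is the line along which they close (so a half turn about z gives the same grasp; the last joint's range is limited). The gripper opens to 94 mm and grips with 3 to 60 N. Pads are 16 mm wide; open, the fingers measure 119 mm over their backs; the gripper's body (75 mm by 177 mm) begins 78 mm behind the grasp point.
Start: joints at [-0.067, 0.3, 1.521, -0, 1.321, -0.067], TCP at [0.55, -0, 0.205] pointing down, gripper open.
Joint ranges: [-3.03, 3.03], [-0.79, 2.21], [0.23, 2.52], [-1.04, 4.18], [0, 3.07], [-2.55, 2.55]. Speed limits (rad/s): [2.22, 2.22, 2.57, 3.14, 3.14, 3.14].

INTERFACE

Orientations are given as a rotation vector (axis times angle).
In Python, from rig import bot, read_camera, camera_model gives the robot as it stands.
- The arm moves only by the tool play_rows, never from a script. Its argument "targets" is a list of rows, each a list of 5 numbers: the finger opening in cm, from 0 to 9.4, then the shift along the tool's x, y, z in cm, then the turn about the tool's z in rad. A call has 1 to 12 rows; each row is the pose to reach, as a shift and turn from the pose commanded when the call began, along the tool's axes at that moment; what a row does not reach only later rows make up. A row lasts 1/8 s, in which the tool goes at most 62.5 mm and 10.7 degrees, less where a joint would pass 70% of its speed; a pose out of reach is approached as far as the arm can. A call with a gripper value outside its range is refused whole. The fingers move at their own pace and stop on an object; "force" is the grip in N (left out, the last holds). Time passes only in rows, so rows that repeat a pose let the fingers close. It gives the time, the measured TCP pose, the force, the opening and the grip force at its end, in the units of the state.
- bot.state(): the state, without advancing time (a new reading comes with each control period).
- read_camera(name): name is "scene" or "side" or "wrist"; returns (picture, depth): 420x560x3 uint8, red, green, blue; 420x560 float32, m along the optical axis (not along the pixel's ray), 0 where there is no reading.
- camera_model(name): a dict with "intrinsics" (3x3 intrinsics, pixels), "world_to_cam" (4x4, takes a point from world to camera coordinates). Camera axes: x right, y down, z forward; pixel columns grow to the right and rows downward; lengths in m; the calibration is good to about 2 mm. A picture is of the moment at which its call begins: read the wrist's pose just before it. camera_model takes no time and is no camera call; for the wrist camera it gives the pose at the moment of the call.
- bot.finish_job(): hands the job in; it is judged then, once.
The state is a dict: "time": time; "joint_pos": joint angles; "dq": joint speeds; "effort": joint torques, N m; "tcp_pos": TCP position; "tool_rot": TCP orientation; "wrist_force": force on the tool from outside, world axes, zero at the start; "torque": the same for the moment, N m; "finger_gap": finger opening in m; "finger_force": force on a finger pad.
Only numpy, scipy, OpenCV 4.12 (cv2) and the standard library are available. Lean on these libraries where they do the work, as an engineer would, in place of code of your own. Each camera call takes 0.05 s, during which the arm holds its last target. There are 200 camera calls.

TASK

Lock the label winder so that a new roll can be put on it: take the drop pin out of its parking block, stand it in the guide bush on top of the winder and let go of it, then turn the winder's rubber wheel with a fingertip on its exposed crown until the hidden notch comes to the top and the pin drops fully home, its knob down on the bush. Press gently, never with more than 25 N on the winder, and leave the other things on the bench where they are.

Things in the scene. Friction and masses are not known exactly. Their poses are not given: they have to be found in the camera images.
- winder: Label winder screwed to the bench: grey sheet-metal box 156 x 106 mm, flat top 138 mm up, on a dark foot plate 190 x 126 mm; a bare roll spindle stands out to 86 mm on its -y side at axle height. Rigid. Origin on the bench under the middle of the axle; x from its front (robot side) to its back, y along the axle, to the left, z up.
- axle (a point): Middle of the wheel's level axle (along winder y), 80 mm above the bench. The rubber wheel on it has radius 70 mm, width 28 mm (winder y -34 to -6 mm), is rigid, turns freely without end, has about 0.05 N m of bearing friction and stays where it is left. Its angle is not measured.
- crown (a point): Highest point of the rubber wheel, middle of its width: 150 mm above the bench, winder x 0, y -20 mm. Does not turn with the wheel. The crown stands 12 mm out of a slot in the box top that is 90 mm long in x and 36 mm wide. Move the crown slower than about 0.1 m/s, or the notch may run past under the pin.
- ring_top (a point): Top of the index ring, hidden in the box right under the guide bush, 130 mm above the bench; does not turn. The ring (radius 50 mm) turns with the wheel and has one notch, 17 mm wide, 13 mm deep, out of sight. It starts 70 to 240 degrees short of the top when the crown is moved in winder +x (away from the robot).
- guide_mouth (a point): Centre of the mouth of the steel guide bush on the box top: a 30 x 30 mm block with an upright hole of 14.2 mm, chamfered by 3 mm; mouth 158 mm above the bench and 20 mm above the box top, at winder x 0, y +32 mm (52 mm beside the middle of the rubber wheel).
- drop_pin: Drop pin, about 70 g, upright: steel shaft 12 mm thick, 40 mm long, tapered foot; above it a black round knob 22 mm thick, 34 mm tall. Origin at the centre of the foot, z up along the pin.
- pin_foot (a point): Centre of the drop pin's foot. In the bush with the notch elsewhere it rests on the ring, 28 mm below the mouth, the knob 12 mm above the bush. With the notch under it the pin falls 12 mm by its own weight, the foot then 40 mm below the mouth, the knob on the bush, and the wheel is blocked (a side load from the wheel can hold the pin up until the finger lets go).
- pin_block: Grey plastic parking block 44 x 44 x 41 mm, fixed to the bench, with a 15 mm upright hole in which the drop pin stands at the start, knob resting on its top. Origin at the centre of its underside.
- tape_clear: Bystander: roll of tape lying flat, 90 mm across, 48 mm high; origin under its centre.
- label_roll: Bystander: white roll of labels lying flat, 82 mm across, 40 mm high; origin under its centre.
- tie_spool: Bystander: spool of twist tie, 61 mm across, 40 mm high; origin under its centre.
- sample_cup_a: Bystander: small white cup with a lid, 64 mm across, 58 mm high; origin under its centre.

How it is judged:
On the way:
1. the pin stands upright in the guide bush, released, its foot on the ring (horizontal distance between pin_foot and guide_mouth below 0.004 m and z of pin_foot in the frame of guide_mouth below -0.022 m and angle between drop_pin's own z axis and vertical below 0.2 rad and contact force between the fingers and drop_pin below 0.1 N), for 0.2 s.
At the end, for the whole second after the job is handed in: The drop pin stands at rest in the guide bush and in the wheel's notch: its foot at least 37 mm below the bush's mouth (knob within 3 mm of the bush) and within 5 mm of its axis, upright within 0.2 rad (horizontal distance between pin_foot and guide_mouth below 0.005 m and z of pin_foot in the frame of guide_mouth below -0.037 m and angle between drop_pin's own z axis and vertical below 0.2 rad and linear speed of drop_pin below 0.02 m/s); the robot touches nothing.
It fails at once if the robot pushes on the winder or its wheel with more than 25 N (contact force between any of the fingers, the arm and winder above 25 N).
It fails at once if a bystander is moved by more than 25 mm (distance of any of tape_clear, label_roll, tie_spool, sample_cup_a from where it was at the start of the episode above 0.025 m).
It also fails if it takes over 72 s, if anything falls off the work surface, if the arm or the gripper's body presses on something with over 40 N, if the wrist force passes 120 N, or if a joint passes its speed limit or range.

## Working session

There is one attempt and no reset: what is moved stays moved. The work goes in short steps, Python scripts to look and compute and a tool call to move; the robot and the scene stay as the last step left them, time stands still between calls to the robot, and variables do not carry over. Pictures are saved under pics/ and viewed, at most 10 in all, crops included, and the job is handed in when it is done.

Besides the shell and the picture viewer there is one more tool, called after "Emit:" as a command line: name --pt "numbers of a row" for each row, then --argument value for the rest. play_rows: Moves the arm, as the interface text tells. Its arguments: {"type":"object","properties":{"targets":{"type":"array","items":{"type":"array","items":{"type":"number"}}},"force":{"type":"number"}},"required":["targets"]}

```bash
ls; mkdir -p pics; cat > h.py <<'E'
import numpy as np, cv2
from rig import bot, read_camera, camera_model
def snap(n,f=None):
    M=camera_model(n); im,d=read_camera(n)
    if f: cv2.imwrite('pics/'+f,im[:,:,::-1])
    return im,d,np.array(M["intrinsics"]),np.array(M["world_to_cam"])
def cloud(d,K,T):
    v,u=np.mgrid[:d.shape[0],:d.shape[1]]
    P=np.stack([(u-K[0,2])/K[0,0]*d,(v-K[1,2])/K[1,1]*d,d],-1)
    R=np.linalg.inv(T); W=P@R[:3,:3].T+R[:3,3]; W[d<=0]=np.nan
    return W
def ray(u,v,z,K,T):
    R=np.linalg.inv(T); dd=R[:3,:3]@np.array([(u-K[0,2])/K[0,0],(v-K[1,2])/K[1,1],1]); o=R[:3,3]
    return o+dd*(z-o[2])/dd[2]
E
python3 - <<'E'
from h import *
print(bot.state())
a=[]
for n in ("scene","side","wrist"):
    im,d,K,T=snap(n); np.savez(n,im=im,d=d,K=K,T=T); print(n,np.linalg.inv(T)[:3].round(3).tolist(),K[0,0]);a.append(im)
o=np.hstack(a[:2]);cv2.imwrite('pics/a.png',cv2.resize(np.vstack([np.hstack(a[:2]),np.hstack([a[2],a[2]*0])]),(800,600))[:,:,::-1])
E
```

```text
pics
{'time': 0.0, 'joint_pos': array([-6.65893699e-02,  3.00488887e-01,  1.52158942e+00, -1.67629629e-05,
        1.32069546e+00, -6.65995365e-02]), 'dq': array([ 0.00033595, -0.00165737,  0.00109991, -0.00149821, -0.0016466 ,
        0.0007985 ]), 'effort': array([-1.53750298e-03, -5.31805658e+01, -3.52735734e+01,  7.07558286e-02,
        2.43994006e-02, -4.79655944e-05]), 'tcp_pos': array([5.49733962e-01, 1.62493673e-05, 2.04873046e-01]), 'tool_rot': array([-2.22080440e+00, -2.22083621e+00,  1.24053445e-03]), 'wrist_force': array([-1.15423962,  0.23794424,  0.1665544 ]), 'torque': array([ 0.00075169, -0.03247212,  0.06491935]), 'finger_force': 0.0, 'finger_gap': 0.09390449099711991}
scene [[0.673, -0.509, 0.537, 0.052], [-0.74, -0.461, 0.49, -0.543], [-0.002, -0.727, -0.687, 0.776]] 407.08812052480954
side [[-0.991, -0.08, 0.105, 0.474], [-0.132, 0.559, -0.818, 0.907], [0.006, -0.825, -0.565, 0.827]] 541.1447222123306
wrist [[1.0, 0.001, -0.001, 0.549], [0.0, -0.964, -0.265, 0.078], [-0.001, 0.265, -0.964, 0.384]] 366.50941585658273
```

View pics/a.png

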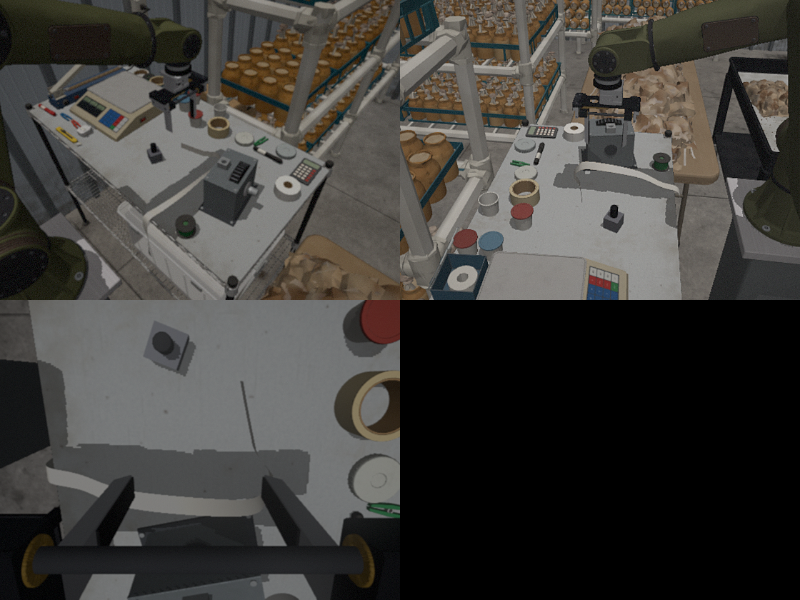

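The overview shows the pin in its block at about (232,60) of the full wrist image, and the winder at about (325,265) of the full scene image. Next I measure both from depth, with an enlarged winder crop.

```bash
python3 - <<'E'
from h import *
for n in ("scene","side","wrist"):
    z=np.load(n+'.npz'); W=cloud(z['d'],z['K'],z['T'])
    # pin knob top z~0.075, block top .041
    for nm,lo,hi in (("knob",.068,.085),("block",.038,.044)):
        m=(abs(W[...,2]-(lo+hi)/2)<(hi-lo)/2)&(W[...,0]<.6)&(W[...,0]>.35)&(W[...,1]>.1)&(W[...,1]<.4)
        c,l,s,ce=cv2.connectedComponentsWithStats(m.astype('uint8'))
        for i in range(1,c):
            if s[i,4]>25: p=W[l==i]; print(n,nm,s[i,4],ce[i].round(),np.mean(p,0).round(4),p.min(0).round(3),p.max(0).round(3))
    m=(abs(W[...,2]-.138)<.004)&(W[...,0]<.9)&(W[...,0]>.35)&(abs(W[...,1])<.4)
    c,l,s,ce=cv2.connectedComponentsWithStats(m.astype('uint8'))
    for i in range(1,c):
        if s[i,4]>60:
            p=W[l==i].astype('float32'); print(n,'top',s[i],ce[i].round(),p.mean(0).round(3),cv2.minAreaRect(p[:,:2]))
z=np.load('scene.npz')['im'];cv2.imwrite('pics/b.png',cv2.resize(z[190:320,270:430],None,fx=4,fy=4,interpolation=2)[:,:,::-1])
E
```

```text
scene knob 131 [187. 160.] [0.5759 0.3193 0.0709] [0.551 0.297 0.068] [0.6   0.362 0.085]
scene knob 51 [214. 203.] [0.5039 0.1162 0.0731] [0.493 0.107 0.069] [0.515 0.127 0.076]
scene block 209 [165. 179.] [0.5002 0.3313 0.0411] [0.471 0.292 0.038] [0.599 0.398 0.044]
scene block 124 [214. 213.] [0.5009 0.1165 0.0403] [0.477 0.1   0.038] [0.529 0.148 0.044]Traceback (most recent call last):
  File "<stdin>", line 14, in <module>
cv2.error: OpenCV(4.12.0) /io/opencv/modules/imgproc/src/convhull.cpp:143: error: (-215:Assertion failed) total >= 0 && (depth == CV_32F || depth == CV_32S) in function 'convexHull'
```

```bash
python3 - <<'E'
from h import *
for n in ("scene","side","wrist"):
    z=np.load(n+'.npz'); W=cloud(z['d'],z['K'],z['T'])
    for nm,lo,hi in (("knob",.068,.085),("block",.038,.044)):
        m=(abs(W[...,2]-(lo+hi)/2)<(hi-lo)/2)&(abs(W[...,0]-.5)<.05)&(abs(W[...,1]-.12)<.05)
        p=W[m]; print(n,nm,len(p),p.mean(0).round(4) if len(p) else '',cv2.minAreaRect(np.ascontiguousarray(p[:,:2],'float32')) if len(p)>5 else '')
    m=(abs(W[...,2]-.138)<.004)&(W[...,0]<.9)&(W[...,0]>.35)&(abs(W[...,1])<.4)
    c,l,s,ce=cv2.connectedComponentsWithStats(m.astype('uint8'))
    for i in range(1,c):
        if s[i,4]>60:
            p=np.ascontiguousarray(W[l==i],'float32'); print(n,'top',s[i],ce[i].round(),p.mean(0).round(3),cv2.minAreaRect(np.ascontiguousarray(p[:,:2])))
z=np.load('scene.npz')['im'];cv2.imwrite('pics/b.png',cv2.resize(z[190:320,270:430],None,fx=4,fy=4,interpolation=2)[:,:,::-1])
E
```

```text
scene knob 51 [0.5039 0.1162 0.0731] ((0.5053727626800537, 0.1174391582608223), (0.023151326924562454, 0.018078690394759178), 43.33306121826172)
scene block 140 [0.5019 0.1141 0.0403] ((0.5047258138656616, 0.11622728407382965), (0.04737759754061699, 0.04708421975374222), 62.07744598388672)
scene top [ 284  208   77   64 2115] [322. 240.] [ 0.542 -0.204  0.137] ((0.5513256192207336, -0.20110324025154114), (0.16007846593856812, 0.10709689557552338), 11.466283798217773)
side knob 84 [0.5114 0.1185 0.0729] ((0.5117419958114624, 0.11813756823539734), (0.02002137526869774, 0.021884305402636528), 5.689476013183594)
side block 225 [0.5104 0.1227 0.0402] ((0.5116411447525024, 0.11779379099607468), (0.04706840589642525, 0.04507602006196976), 69.73353576660156)
side top [265 166  48  26 785] [286. 180.] [ 0.572 -0.189  0.137] ((0.5645169615745544, -0.20011478662490845), (0.12316189706325531, 0.11028708517551422), 10.727410316467285)
side top [318 170  11  20 151] [322. 181.] [ 0.486 -0.196  0.137] ((0.4851537048816681, -0.20350053906440735), (0.02361297979950905, 0.08717699348926544), 4.944899559020996)
wrist knob 649 [0.5085 0.1163 0.0747] ((0.5083543062210083, 0.1165480986237526), (0.021235957741737366, 0.020860107615590096), 87.05529022216797)
wrist block 1977 [0.5093 0.1162 0.041 ] ((0.507940948009491, 0.11672725528478622), (0.04401081055402756, 0.04452968016266823), 68.95188903808594)
wrist top [ 178  384  193   36 4047] [296. 406.] [ 0.564 -0.156  0.137] ((0.5451198220252991, -0.15607000887393951), (0.15911851823329926, 0.0354364849627018), 3.274475574493408)
```

View pics/b.png

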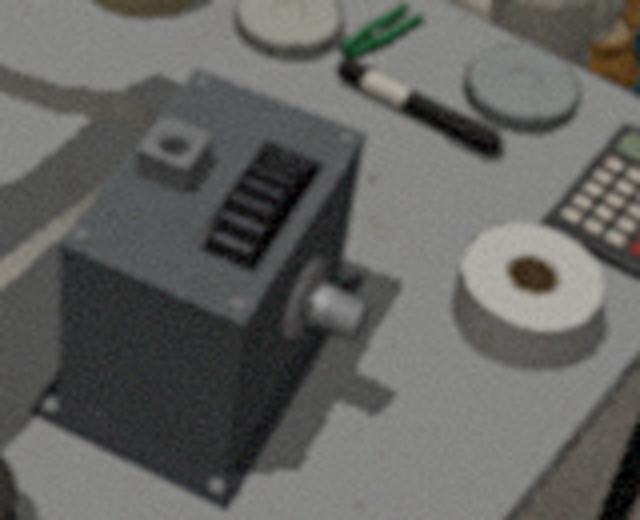

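The crop shows the winder: guide bush mouth at crop (175,145), wheel crown in its slot at (262,205), spindle on the -y side. Yaw is about 11°. The pin is at (0.508, 0.1165) and its heights match what was given. Now I go for the pin.

Emit:
play_rows --pt "9.4 4 -1.4 0 0" --pt "9.4 8 -2.8 0 0" --pt "9.4 11.7 -4.1 0 0" --pt "9.4 11.7 -4.1 4 0" --pt "9.4 11.7 -4.1 8 0" --pt "9.4 11.7 -4.1 11.5 0" --pt "6 11.7 -4.1 13.5 0" --pt "5 11.7 -4.1 15 0" --pt "4 11.7 -4.1 15.7 0" --pt "4 11.7 -4.1 15.7 0" --force 10

```text
time: 1.4
tcp_pos: [0.509, 0.117, 0.0485]
tool_rot: [-2.221, -2.221, 0.0]
wrist_force: [-0.3, 0.0, -0.3]
finger_gap: 0.0576
finger_force: 0.0
```

Emit:
play_rows --pt "2.5 0 0 0 0" --pt "1.0 0 0 0 0" --pt "1.0 0 0 0 0" --pt "1.0 0 0 0 0" --pt "1.0 0 0 0 0" --force 15

```text
time: 2.02
tcp_pos: [0.5091, 0.117, 0.0486]
tool_rot: [2.221, 2.221, 0.0]
wrist_force: [-0.7, -1.2, 2.9]
finger_gap: 0.0213
finger_force: 15.0
```

Emit:
play_rows --pt "1.0 0 0 -2 0" --pt "1.0 0 0 -6 0" --pt "1.0 0 0 -11 0" --pt "1.0 0 0 -16 0" --pt "1.0 0 0 -21 0" --pt "1.0 -4 0.5 -25 0" --pt "1.0 -10 1 -26 0" --pt "1.0 -16 2 -26 0" --pt "1.0 -22 3 -26 0" --pt "1.0 -28 4 -26 0" --pt "1.0 -34 4 -26 0" --pt "1.0 -39 4 -26 0"

```text
time: 3.52
tcp_pos: [0.5486, -0.2752, 0.308]
tool_rot: [-2.222, -2.22, 0.0]
wrist_force: [0.6, 1.3, -0.5]
finger_gap: 0.0214
finger_force: 15.0
```

Emit:
play_rows --pt "1.0 -2 0 0 0" --pt "1.0 -2 0 0 0" --pt "1.0 -2 0 0 0"

```text
time: 3.9
tcp_pos: [0.5493, -0.2916, 0.3086]
tool_rot: [2.22, 2.223, 0.0]
wrist_force: [-0.4, 0.2, -0.6]
finger_gap: 0.0214
finger_force: 15.0
```

```bash
python3 - <<'E'
from h import *
s=bot.state();print(s['tcp_pos'],s['tool_rot'],s['finger_gap'],s['wrist_force'])
im,d,K,T=snap('wrist','c.png');np.savez('w2',im=im,d=d,K=K,T=T)
W=cloud(d,K,T)
for nm,lo,hi in (("top",.135,.141),("crown",.146,.1525),("bush",.1545,.161)):
    m=(W[...,2]>lo)&(W[...,2]<hi)&(abs(W[...,0]-.55)<.15)&(W[...,1]<-.1)&(W[...,1]>-.3)
    c,l,st,ce=cv2.connectedComponentsWithStats(m.astype('uint8'))
    for i in range(1,c):
        if st[i,4]>60:
            p=np.ascontiguousarray(W[l==i],'float32'); print(nm,st[i],p.mean(0).round(4),cv2.minAreaRect(np.ascontiguousarray(p[:,:2])))
E
```

```text
[ 0.54931337 -0.29155197  0.30864538] [2.21990286e+00 2.22288889e+00 3.74500145e-04] 0.02143329141319974 [-0.39464801  0.230087   -0.59534336]
top [  185    16   190   155 15852] [ 0.5523 -0.1971  0.1379] ((0.5528983473777771, -0.2028142511844635), (0.15658608078956604, 0.10621153563261032), 11.573441505432129)
top [321 101  14  33 280] [ 0.5951 -0.2196  0.1383] ((0.5948535203933716, -0.2199375182390213), (0.011315672658383846, 0.027944069355726242), 9.951215744018555)
crown [ 260  106   58   39 1519] [ 0.5577 -0.2272  0.1486] ((0.5584930777549744, -0.22731347382068634), (0.049732670187950134, 0.027998704463243484), 11.572199821472168)
bush [ 256   41   42   45 1131] [ 0.5476 -0.1762  0.1577] ((0.5475926399230957, -0.17651595175266266), (0.029937438666820526, 0.030019685626029968), 11.537750244140625)
```

View pics/c.png

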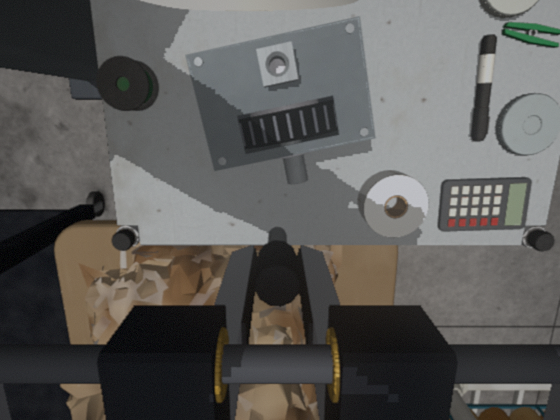

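The picture shows the bush hole at (278,66), the crown at (289,125), and the pin straight in the grip with its foot at (278,235). The measured bush and crown are 52 mm apart with the right heights. I go above the bush.

Emit:
play_rows --pt "1.0 3 0 0 0" --pt "1.0 7 -0.1 1 0" --pt "1.0 10 -0.1 3 0" --pt "1.0 11.7 -0.1 6 0" --pt "1.0 11.7 -0.1 8.5 0" --pt "1.0 11.7 -0.1 9.0 0" --pt "1.0 11.7 -0.1 9.0 0" --pt "1.0 11.7 -0.1 9.0 0"

```text
time: 4.95
tcp_pos: [0.5484, -0.1761, 0.2197]
tool_rot: [2.22, 2.22, 0.001]
wrist_force: [0.0, -0.7, -0.2]
finger_gap: 0.0216
finger_force: 15.0
```

```bash
python3 - <<'E'
from h import *
im,d,K,T=snap('wrist');s=bot.state();print(s['tcp_pos'],s['wrist_force'])
a=im[180:400,170:390]
im2,d2,K2,T2=snap('scene')
def pj(p): q=T2@np.r_[p,1];q=K2@q[:3];return q[:2]/q[2]
c=pj([.5475,-.176,.165]);print(c);x,y=c.astype(int)
b=im2[y-40:y+35,x-37:x+38]
cv2.imwrite('pics/d.png',np.hstack([cv2.resize(a,(400,400)),cv2.resize(b,(400,400),interpolation=2)])[:,:,::-1])
E
```

```text
[ 0.54831288 -0.17614397  0.21952189] [-0.31906673 -0.15432514 -0.50500297]
[314.04970228 222.7474214 ]
```

View pics/d.png

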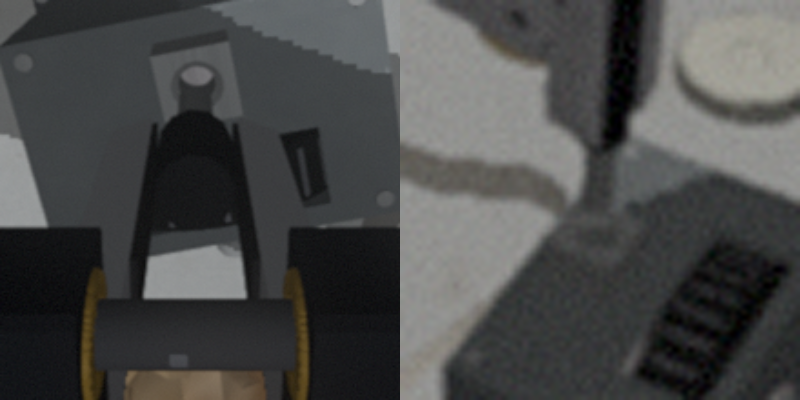

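The pin foot sits over the hole in both views (wrist (198,95), scene (600,215)). I lower it.

Emit:
play_rows --pt "1.0 0 0 0.6 0" --pt "1.0 0 0 1.2 0" --pt "1.0 0 0 1.7 0" --pt "1.0 0 0 2.2 0" --pt "1.0 0 0 2.2 0"

```text
time: 5.68
tcp_pos: [0.548, -0.176, 0.196]
tool_rot: [-2.221, -2.221, 0.0]
wrist_force: [0.0, 0.5, -1.0]
finger_gap: 0.0214
finger_force: 15.0
```

Emit:
play_rows --pt "1.0 0 0 0.5 0" --pt "1.0 0 0 1.0 0" --pt "1.0 0 0 1.5 0" --pt "1.0 0 0 1.5 0"

```text
time: 6.18
tcp_pos: [0.548, -0.1759, 0.181]
tool_rot: [-2.221, -2.221, 0.0]
wrist_force: [1.0, -0.5, -1.0]
finger_gap: 0.0217
finger_force: 15.0
```

Emit:
play_rows --pt "2.6 0 0 0 0" --pt "4 0 0 0 0" --pt "4 0 0 0 0" --pt "4 0 0 0 0" --pt "4 0 0 -2 0" --pt "4 0 0 -6 0" --pt "4 -4 0 -10 0" --pt "1 -10 0 -12 0" --pt "0 -12 0 -12 0" --pt "0 -12 0 -12 0" --pt "0 -12 0 -12 0"

```text
time: 7.55
tcp_pos: [0.5481, -0.2947, 0.3008]
tool_rot: [-2.219, -2.222, 0.0]
wrist_force: [0.2, 0.3, 0.7]
finger_gap: 0.0038
finger_force: 0.0
```

```bash
cat > k.py <<'E'
from h import *
im,d,K,T=snap('wrist');s=bot.state();print(s['time'],s['tcp_pos'],s['finger_gap'])
W=cloud(d,K,T)
m=(W[...,2]>.18)&(W[...,2]<.215)&(abs(W[...,0]-.548)<.02)&(abs(W[...,1]+.176)<.02)
p=W[m];
if len(p): z=np.percentile(p[:,2],90);q=p[p[:,2]>z-.004];print('knob top z',z.round(4),q.mean(0).round(4),len(q))
cv2.imwrite('pics/e.png',im[:,:,::-1])
E
python3 k.py
```

```text
7.6 [ 0.54819662 -0.2945766   0.30105856] 0.0010533452285937204
knob top z 0.2051 [ 0.546  -0.1769  0.2041] 804
```

View pics/e.png

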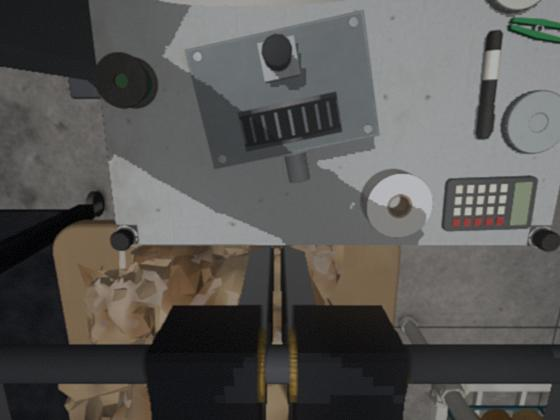

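The pin stands upright in the bush, knob at (277,52), top at z 0.204 as expected with the foot on the ring, and the bystanders are untouched. Now I bring the shut fingers over the front part of the crown.

Emit:
play_rows --pt "0 3 -0.5 2 0" --pt "0 6.4 -1 5 0" --pt "0 6.4 -1 9 0" --pt "0 6.4 -1 12.5 0" --pt "0 6.4 -1 14.4 0" --pt "0 6.4 -1 14.7 0" --pt "0 6.4 -1 14.8 0" --pt "0 6.4 -1 14.8 0"

```text
time: 8.6
tcp_pos: [0.5383, -0.2319, 0.1544]
tool_rot: [2.22, 2.221, 0.001]
wrist_force: [-0.6, 0.2, -0.6]
finger_gap: 0.0006
finger_force: 0.0
```

Emit:
play_rows --pt "0 0 0 0.1 0" --pt "0 0 0 0.2 0" --pt "0 0 0 0.3 0" --pt "0 0 0 0.3 0"

```text
time: 9.1
tcp_pos: [0.538, -0.232, 0.1504]
tool_rot: [-2.221, -2.221, 0.0]
wrist_force: [-0.4, 0.4, -0.1]
finger_gap: 0.0005
finger_force: 0.0
```

Emit:
play_rows --pt "0 0 0 0.1 0" --pt "0 0 0 0.1 0"

```text
time: 9.35
tcp_pos: [0.5379, -0.232, 0.1493]
tool_rot: [-2.221, -2.221, 0.0]
wrist_force: [0.0, 0.0, 0.7]
finger_gap: 0.0004
finger_force: 0.0
```

Emit:
play_rows --pt "0 0 0 0.1 0" --pt "0 0 0 0.1 0"

```text
time: 9.6
tcp_pos: [0.538, -0.232, 0.1484]
tool_rot: [-2.221, -2.221, 0.0]
wrist_force: [0.7, 0.2, 0.3]
finger_gap: 0.0004
finger_force: 0.0
```

Emit:
play_rows --pt "0 0 0 0.1 0" --pt "0 0 0 0.1 0"

```text
time: 9.85
tcp_pos: [0.5381, -0.232, 0.1476]
tool_rot: [2.221, 2.221, 0.0]
wrist_force: [-0.8, -0.3, 2.0]
finger_gap: 0.0003
finger_force: 1.0
```

Emit:
play_rows --pt "0 0 0 0.05 0" --pt "0 0 0 0.05 0"

```text
time: 10.1
tcp_pos: [0.5381, -0.2321, 0.1474]
tool_rot: [2.221, 2.221, 0.0]
wrist_force: [-0.8, 0.5, 4.6]
finger_gap: 0.0004
finger_force: 2.8
```

Emit:
play_rows --pt "0 0 0 0.05 0" --pt "0 0 0 0.05 0"

```text
time: 10.35
tcp_pos: [0.5382, -0.2321, 0.1473]
tool_rot: [2.221, 2.221, 0.001]
wrist_force: [-3.0, 0.3, 9.2]
finger_gap: 0.0006
finger_force: 4.4
```

Contact starts at z ≈ 0.1475, stiffness about 6 N/mm. I start the stroke along the arc, checking halfway.

Emit:
play_rows --pt "0 0 0 -0.06 0" --pt "0 0.14 0.69 -0.21 0" --pt "0 0.28 1.37 -0.3 0" --pt "0 0.4 1.96 -0.31 0"

```text
time: 10.85
tcp_pos: [0.5582, -0.2279, 0.1502]
tool_rot: [2.221, 2.221, 0.001]
wrist_force: [-0.8, 0.5, 7.5]
finger_gap: 0.0005
finger_force: 3.6
```

Emit:
play_rows --pt "0 0.12 0.59 0.02 0" --pt "0 0.26 1.27 0.1 0" --pt "0 0.4 1.96 0.25 0"

```text
time: 11.22
tcp_pos: [0.5782, -0.2239, 0.1481]
tool_rot: [2.22, 2.22, 0.002]
wrist_force: [1.0, 0.9, 8.0]
finger_gap: 0.0005
finger_force: 4.2
```

Emit:
play_rows --pt "0 0 0 -0.6 0" --pt "0 -0.4 -1.96 -1.2 0" --pt "0 -0.8 -3.92 -0.9 0" --pt "0 -0.8 -3.92 -0.3 0" --pt "0 -0.8 -3.92 -0.05 0" --pt "0 -0.66 -3.23 -0.16 0" --pt "0 -0.52 -2.55 -0.24 0" --pt "0 -0.4 -1.96 -0.25 0" --pt "0 -0.26 -1.27 -0.23 0" --pt "0 -0.13 -0.64 -0.14 0" --pt "0 0 0 0 0"

```text
time: 12.6
tcp_pos: [0.5787, -0.2237, 0.148]
tool_rot: [2.219, 2.221, 0.002]
wrist_force: [0.3, 2.0, 8.3]
finger_gap: 0.0004
finger_force: 3.9
```

Emit:
play_rows --pt "0 0 0 -1 0" --pt "0 0 0 -1 0"

```text
time: 12.85
tcp_pos: [0.5776, -0.224, 0.1577]
tool_rot: [2.221, 2.221, 0.0]
wrist_force: [0.7, 0.3, -0.2]
finger_gap: 0.0004
finger_force: 0.0
```

```bash
python3 k.py
```

```text
12.9 [ 0.57731558 -0.22397997  0.15721554] 0.0004925804376281798
knob top z 0.2047 [ 0.5427 -0.1768  0.2037] 2542
```

View pics/e.png

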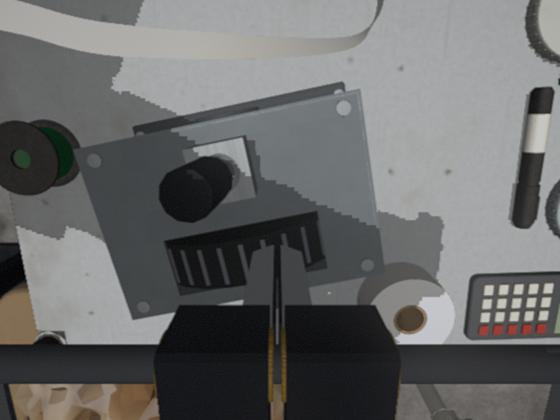

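Still up, with the knob at (190,195) seen obliquely; the wheel ribs are visible. I continue the strokes.

Emit:
play_rows --pt "0 -0.4 -1.96 -0.2 0" --pt "0 -0.8 -3.92 0.1 0" --pt "0 -0.8 -3.92 0.7 0" --pt "0 -0.8 -3.92 0.95 0" --pt "0 -0.66 -3.23 0.84 0" --pt "0 -0.52 -2.55 0.76 0" --pt "0 -0.4 -1.96 0.75 0" --pt "0 -0.26 -1.27 0.77 0" --pt "0 -0.13 -0.64 0.86 0" --pt "0 0 0 1.0 0" --pt "0 0 0 0 0" --pt "0 0 0 0 0"

```text
time: 14.4
tcp_pos: [0.5776, -0.224, 0.1577]
tool_rot: [2.221, 2.221, 0.0]
wrist_force: [-0.1, -0.4, 0.1]
finger_gap: 0.0009
finger_force: 0.0
```

```bash
python3 - <<'E'
import cv2;cv2.imwrite('/tmp/prev.png',cv2.imread('pics/e.png'))
E
python3 k.py; python3 - <<'E'
import cv2,numpy as np
a=cv2.imread('/tmp/prev.png');b=cv2.imread('pics/e.png')
# wheel rib brightness along slot
for im in (a,b): print(im[268,165:330:4].mean(1).astype(int).tolist())
E
```

```text
14.45 [ 0.57730218 -0.22399085  0.1572337 ] 0.0005095858852863408
knob top z 0.2047 [ 0.5427 -0.1768  0.2037] 2534
[73, 72, 46, 21, 21, 46, 40, 21, 24, 35, 55, 17, 19, 22, 45, 55, 22, 19, 25, 22, 71, 46, 66, 67, 66, 64, 66, 48, 19, 56, 69, 66, 67, 70, 68, 45, 45, 43, 44, 46, 53, 72]
[70, 73, 31, 24, 54, 16, 22, 52, 40, 18, 25, 18, 64, 22, 22, 18, 21, 64, 34, 21, 22, 45, 69, 66, 66, 66, 67, 49, 29, 58, 68, 68, 67, 67, 67, 47, 45, 43, 40, 45, 52, 71]
```

Emit:
play_rows --pt "0 -0.4 -1.96 -0.2 0" --pt "0 -0.8 -3.92 0.1 0" --pt "0 -0.8 -3.92 0.7 0" --pt "0 -0.8 -3.92 0.95 0" --pt "0 -0.66 -3.23 0.84 0" --pt "0 -0.52 -2.55 0.76 0" --pt "0 -0.4 -1.96 0.75 0" --pt "0 -0.26 -1.27 0.77 0" --pt "0 -0.13 -0.64 0.86 0" --pt "0 0 0 1.0 0" --pt "0 0 0 0 0" --pt "0 0 0 0 0"

```text
time: 15.95
tcp_pos: [0.5776, -0.224, 0.1577]
tool_rot: [2.221, 2.221, 0.0]
wrist_force: [-0.0, -0.1, 0.9]
finger_gap: 0.0006
finger_force: 0.0
```

```bash
python3 k.py
```

```text
16.0 [ 0.57728299 -0.22400281  0.15724021] 0.0006094759378783303
knob top z 0.2047 [ 0.5427 -0.1769  0.2037] 2519
```

The ribs shift, so the wheel is turning. I keep going.

Emit:
play_rows --pt "0 -0.4 -1.96 -0.2 0" --pt "0 -0.8 -3.92 0.1 0" --pt "0 -0.8 -3.92 0.7 0" --pt "0 -0.8 -3.92 0.95 0" --pt "0 -0.66 -3.23 0.84 0" --pt "0 -0.52 -2.55 0.76 0" --pt "0 -0.4 -1.96 0.75 0" --pt "0 -0.26 -1.27 0.77 0" --pt "0 -0.13 -0.64 0.86 0" --pt "0 0 0 1.0 0" --pt "0 0 0 0 0" --pt "0 0 0 0 0"

```text
time: 17.5
tcp_pos: [0.5776, -0.2241, 0.1577]
tool_rot: [2.221, 2.221, 0.0]
wrist_force: [-0.1, 0.3, 0.1]
finger_gap: 0.0005
finger_force: 0.0
```

```bash
python3 k.py
```

```text
17.55 [ 0.57730245 -0.22400702  0.15724118] 0.0005335121704471401
knob top z 0.193 [ 0.5468 -0.1763  0.1921] 2182
```

Emit:
play_rows --pt "0 -0.4 -1.96 -0.2 0" --pt "0 -0.8 -3.92 0.1 0" --pt "0 -0.8 -3.92 0.7 0" --pt "0 -0.8 -3.92 0.95 0" --pt "0 -0.66 -3.23 0.84 0" --pt "0 -0.52 -2.55 0.76 0" --pt "0 -0.4 -1.96 0.75 0" --pt "0 -0.26 -1.27 0.77 0" --pt "0 -0.13 -0.64 0.86 0" --pt "0 0 0 1.0 0" --pt "0 0 0 0 0" --pt "0 0 0 0 0"

```text
time: 19.05
tcp_pos: [0.5777, -0.224, 0.1577]
tool_rot: [2.22, 2.221, 0.001]
wrist_force: [0.1, -0.1, -0.6]
finger_gap: 0.0004
finger_force: 0.0
```

```bash
python3 k.py
```

```text
19.1 [ 0.57740635 -0.22392849  0.15719608] 0.0005837665832942833
knob top z 0.193 [ 0.5466 -0.1763  0.1921] 2190
```

The pin dropped 12 mm: knob top at 0.192, on the bush. I retreat and verify.

Emit:
play_rows --pt "0 0 0 -4 0" --pt "0 0 0 -9 0" --pt "0 -4 0 -14 0" --pt "0 -7 -2 -14 0" --pt "0 -7 -2 -14 0" --pt "0 -7 -2 -14 0" --pt "0 -7 -2 -14 0"

```text
time: 19.98
tcp_pos: [0.5576, -0.2931, 0.2966]
tool_rot: [-2.22, -2.222, 0.0]
wrist_force: [-0.5, 0.3, 0.5]
finger_gap: 0.0002
finger_force: 0.0
```

```bash
python3 k.py
```

```text
20.025 [ 0.55759162 -0.29313517  0.29674115] 0.000584306652891532
knob top z 0.1933 [ 0.5461 -0.1769  0.1923] 753
```

View pics/e.png

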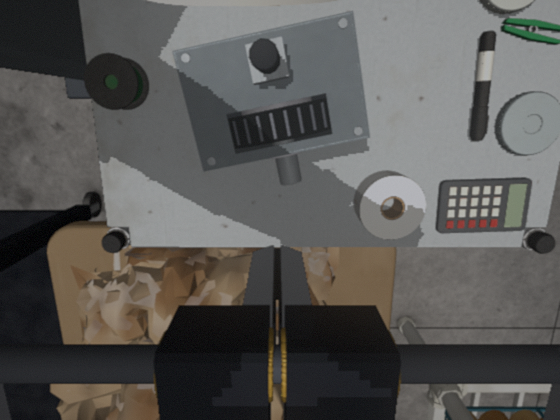

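The knob sits down on the bush at (266,55), upright, and the arm is clear of everything.

```bash
python3 -c "
from rig import bot
print(bot.finish_job())"
```

```text
the job is handed in; nothing more can be done
None
```

The drop pin is fully home in the guide bush with its knob down on the bush (measured 12 mm drop), the wheel stayed blocked on a further stroke, force readings reached about 9 N, no bystander was touched, and the job was handed in at about 20 s; no verdict came back.

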